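# Bring the vial into the light tester and hold its shutter open at the marker

## Robot

A 6-joint arm with a two-finger parallel gripper is mounted at the origin on a cart in front of the work surface, level with it; the furniture and walls round the work are solid. World frame = base frame: x ahead of the robot, y to its left, z up, the work surface at z = 0. Lengths are in mm, angles in degrees, forces in N, time in s.
With the tool pointing down it reaches from about 350 to 850 mm from the base axis. Payload 8.1 kg.
Tool frame: the origin (TCP) lies between the finger pads; the fingertips stand 14 mm ahead of it and the grasp point (between the pads) lies 5 mm behind it; z points along the fingers, x is the direction in which the jaws open and shut, and the axes are right-handed (so a half turn about z gives the same grasp; the last joint's range is limited). The gripper opens to 85 mm and grips with 20 to 120 N. Pads are 22 mm wide; open, the fingers measure 114 mm over their backs; the gripper's body (76 mm by 85 mm) begins 54 mm behind the grasp point. The pads swing forward as they close: fully open they stand 13 mm farther back than shut.
Start: joints at [65.466, 7.471, 85.268, -0, 87.261, -4.893], TCP at [201.654, 565.103, 245.292] pointing down, gripper open.
Joint ranges: [-169.43, 169.43], [-51.17, 129.36], [1.28, 143.12], [-76.62, 256.62], [0, 156.53], [-152.29, 152.29]. Speed limits (degrees/s): [136.94, 136.94, 159.86, 180, 180, 180].

## Interface

Orientations are given as [roll, pitch, yaw] about the fixed x, y, z axes, in that order (R = Rz(yaw) Ry(pitch) Rx(roll)).
In Python, from bench import r, vision, job gives the robot as it stands.
- The arm moves only by the tool send_rows, never from a script. Its arguments are lists of equal length, an entry for each row: "dp": the shift along the world's x, y, z in mm, a list of three; "rot": the turn, a rotation vector about the world's x, y, z in rad, a list of three. In form: {"dp": [[tx, ty, tz], ...], "rot": [[wx, wy, wz], ...]}. A call has 1 to 5 rows; each row is the pose to reach, as a shift and turn from the pose commanded when the call began; what a row does not reach only later rows make up. A row lasts 1/8 s, in which the tool goes at most 62.5 mm and 10.7 degrees, less where a joint would pass 70% of its speed; a pose out of reach is approached as far as the arm can. A call with a gripper value outside its range is refused whole. "jaw" is the finger opening in mm, from 0 to 85.4, set as the call begins (left out, the last holds). The fingers move at their own pace and stop on an object; "force" is the grip in N (left out, the last holds). Time passes only in rows, so rows that repeat a pose let the fingers close. It gives the time, the measured TCP pose, the force and the opening at its end, in the units of the state.
- r.sense(): the state, without advancing time (a new reading comes with each control period).
- vision.snapshot(name): name is "side" or "top" or "wrist"; returns a dict with "pixels" (420x560x3 uint8, red, green, blue), "depth" (420x560 float32, mm along the optical axis (not along the pixel's ray), 0 where there is no reading), "intrinsics" (3x3 intrinsics, pixels), "world_from_camera" (4x4, takes a point from camera to world coordinates); the wrist camera has in their place "T_tool_cam" (4x4, takes a point from camera to tool coordinates, whose origin is the TCP and whose axes are the tool frame's). Camera axes: x right, y down, z forward; pixel columns grow to the right and rows downward; lengths in mm; the calibration is good to about 2 mm. A picture is of the moment at which its call begins: read the wrist's pose just before it.
- job.hand_in(): hands the job in, once; it reports no verdict.
The state is a dict: "time": time; "joint_pos": joint angles; "qd": joint speeds; "joint_efforts": joint torques, N m; "tool_pos": TCP position; "tcp_rot": TCP orientation; "ft_force": force on the tool from outside, world axes, zero at the start; "wrist_torque": the same for the moment, N m; "finger_gap": finger opening in mm.
Only numpy, scipy, OpenCV 4.12 (cv2) and the standard library are available. Lean on these libraries where they do the work, as an engineer would, in place of code of your own. Each camera call takes 0.05 s, during which the arm holds its last target.

## Task

Push the vial carriage of the light tester in by its flat tab until it clicks home in its measuring detent, so that the vial stands inside the housing. Then pull the black spring-return shutter knob out until its little index bar stands beside the sliding marker on the rail, within the marker's width, and keep it there with the gripper: the job ends while you are still holding the knob at the marker. Do not shift the marker, and leave the pen and the other vial alone.

Things in the scene. Friction and masses are not known exactly. Their poses are not given: they have to be found in the camera images.
- tester: Vial light tester fixed to the bench: white housing 110 (x) x 130 (y) x 94 mm high (a cap on it reaches 106 mm); its 8 mm grey base plate reaches 95 mm farther to the front as a tongue. Origin on the bench under the housing's middle; own -x is its front (heading varies by 0.25 rad), +y its left, z up. On the tongue: carriage at own y = +34 mm, shutter knob at -34 mm, marker rail at -58 mm.
- carriage (a joint): Travel of the vial carriage in m along the tester's own +x (inward). 0 = outer (loading) end, where it starts; it runs easily to 0.026; there a sprung roller climbs a ridge on its side (about 5 N, top at 0.036), then the carriage snaps to its end stop at 0.044 (home, vial in the housing), where the roller keeps it when let go.
- tab (a point): Middle of the front (-x) face of the carriage's flat upright aluminium tab, 55 mm above the bench. The tab is 8 mm thick (x), 36 mm wide (y), its top 72 mm above the bench. The carriage moves with it; the vial's axis is 50 mm behind this point. Axes as the tester's.
- shutter (a joint): Travel of the shutter rod in m along the tester's own -x (outward): 0 = shut, 0.060 = end stop. A spring draws it shut: about 4 N at 0, growing by 1.2 N per cm; it goes back at once when let go.
- pull_knob: Black upright shutter knob with index bar, moving with the rod: post of 16 mm diameter, 26 to 74 mm above the bench, under a cap of 22 mm diameter, top at 83 mm. Origin at bench level under the post's axis; axes as the tester's. When shut the axis is 27 mm in front of the housing. The steel rod (8 mm thick) runs from it into the housing 36 mm above the bench.
- knob (a point): Point on the axis of the knob's post, 60 mm above the bench, where to pinch it from above. Moves with the knob.
- index (a point): Tip of the index bar, a 2 mm thick (x) steel bar that sticks out 21 mm to the tester's -y from the post's axis, 30 mm above the bench (its top at 33 mm). Same x as the knob's axis in the tester's frame.
- marker (a point): Middle of the upper part of the marker: a black rider 10 mm wide (x), 12 mm deep (y), top 33 mm above the bench, sitting stiffly (8 N) on the rail right of the knob, at a place that varies. Axes as the tester's. The knob must come out 22 to 50 mm for the index bar to stand beside it (index and marker level along the tester's x).
- marker_pen: Marker pen lying on the bench near its front edge, 132 mm long, 14 mm thick; origin at its underside's centre. Leave alone.
- spare_vial: Vial with a black screw cap standing on the bench near its front edge, 24 mm diameter, 52 mm high; origin at its underside's centre. Leave alone.
- test_vial: Vial with a pale screw cap, 24 mm diameter, 52 mm high, standing loose in the carriage's square well (25 mm wide, 16 mm deep, floor 14 mm above the bench) behind the tab; it rides in with the carriage. Origin at its underside's centre.

How it is judged (in metres and radians):
On the way, in this order (a step that is already met when the one before it is completed fails the run):
1. the vial carriage rests home in its measuring detent (value of joint carriage above 0.042 m), for 0.2 s.
2. the shutter is held by the gripper with its index bar beside the marker (x of index in the frame of marker between -0.004 and 0.004 m and contact force between the fingers and pull_knob above 2 N), for 0.5 s.
At the end, for the whole second after the job is handed in: The carriage is home in its detent (over 42 of 44 mm of travel), the vial upright in it inside the housing; the index bar stands still within 4 mm of the marker's middle along the pull direction; the fingers still hold the knob against its spring (contact force above 2 N) (all of step 2 and value of joint carriage above 0.042 m and velocity of joint shutter between -0.01 and 0.01 m/s and angle between test_vial's own z axis and vertical below 0.2 rad and x of test_vial in the frame of tester above -0.032 m); the arm keeps its last pose, push and grip.
It fails at once if the marker was shifted by more than 3 mm (distance of marker from where it was at the start of the episode above 0.003 m).
It fails at once if a bystander was disturbed (moved more than 20 mm) (distance of any of marker_pen, spare_vial from where it was at the start of the episode above 0.02 m).
It also fails if it takes over 48 s, if anything falls off the work surface, if the arm or the gripper's body presses on something with over 40 N, if the wrist force passes 120 N, or if a joint passes its speed limit or range.

## Working session

There is one attempt and no reset: what is moved stays moved. The work goes in short steps, Python scripts to look and compute and a tool call to move; the robot and the scene stay as the last step left them, time stands still between calls to the robot, and variables do not carry over. Pictures are saved under pics/ and viewed, and the job is handed in when it is done.

Besides the shell and the picture viewer there is one more tool, called as a command line: name --argument value ..., lists and objects as JSON in quotes. send_rows: Moves the arm, as the interface text tells. Its arguments: {"type":"object","properties":{"dp":{"type":"array"},"rot":{"type":"array"},"jaw":{"type":"number"},"force":{"type":"number"}},"required":["dp","rot"]}

```bash
mkdir -p pics; ls; python3 - <<'E'
from bench import r,vision,job
import cv2,pickle
print(r.sense())
for n in ("side","top","wrist"):
    s=vision.snapshot(n); pickle.dump(s,open(f"pics/{n}0.pkl","wb"))
    cv2.imwrite(f"pics/{n}0.png",s["pixels"][:,:,::-1])
    print(n,s["intrinsics"].tolist()); print(s.get("world_from_camera",s.get("T_tool_cam")).round(3).tolist())
E
```

```text
pics
{'time': 0.0, 'joint_pos': array([ 6.54660585e+01,  7.51575931e+00,  8.53302991e+01,  4.46371440e-04,
        8.72633029e+01, -4.89335343e+00]), 'qd': array([-0.0122276 ,  0.01124831, -0.06978702,  0.04843436,  0.0431033 ,
        0.0048846 ]), 'joint_efforts': array([ 1.08987944e-03, -5.69413126e+01, -5.00537968e+01, -1.66920868e-04,
        1.52138004e-02,  3.61003652e-05]), 'tool_pos': array([201.42462854, 564.60412742, 244.22786831]), 'tcp_rot': array([-1.79990227e+02,  1.08924656e-01,  7.03593995e+01]), 'ft_force': array([-0.34115516,  0.59737565, -0.16497752]), 'wrist_torque': array([-0.00925663, -0.00550902,  0.0173023 ]), 'finger_gap': 85.72923406727466}
side [[495.30510749288135, 0.0, 278.05042462573834], [0.0, 495.30510749288135, 208.7048240996826], [0.0, 0.0, 1.0]]
[[-0.987, -0.082, 0.14, 329.947], [-0.163, 0.534, -0.83, 483.383], [-0.007, -0.842, -0.54, 570.817], [0.0, 0.0, 0.0, 1.0]]
top [[433.4074429921394, 0.0, 280.2319642794391], [0.0, 433.4074429921394, 200.6898022169467], [0.0, 0.0, 1.0]]
[[0.013, -0.998, 0.069, 402.26], [-1.0, -0.012, 0.025, -320.036], [-0.024, -0.07, -0.997, 905.483], [0.0, 0.0, 0.0, 1.0]]
wrist [[349.27925736103555, 0.0, 280.58221268147093], [0.0, 349.27925736103555, 209.6021735098906], [0.0, 0.0, 1.0]]
[[1.0, -0.0, 0.001, -0.503], [-0.0, 0.963, 0.269, -68.708], [-0.001, -0.269, 0.963, -129.094], [0.0, 0.0, 0.0, 1.0]]
```

View pics/side0.png

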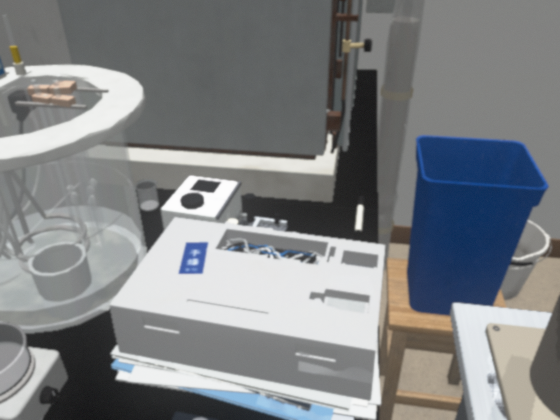

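View pics/top0.png

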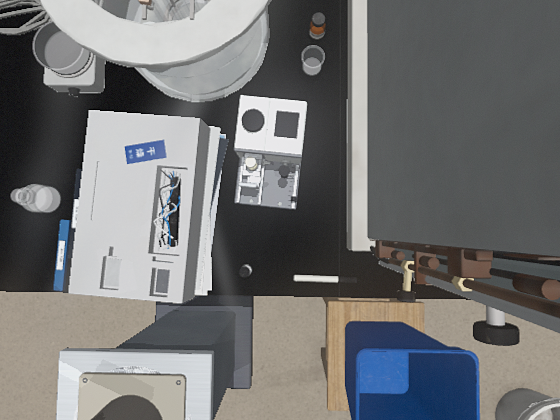

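```bash
cat > h.py <<'E'
import numpy as np,cv2,pickle
def pts(s,T=None):
    K=s["intrinsics"];d=s["depth"].astype(float);h,w=d.shape
    u,v=np.meshgrid(np.arange(w),np.arange(h))
    P=np.stack([(u-K[0,2])/K[0,0]*d,(v-K[1,2])/K[1,1]*d,d],-1)
    T=s["world_from_camera"] if T is None else T
    W=P@T[:3,:3].T+T[:3,3]; W[d==0]=np.nan
    return W
E
python3 - <<'E'
from h import *
s=pickle.load(open("pics/top0.pkl","rb"));W=pts(s)
np.set_printoptions(linewidth=250,suppress=True)
for v in range(10,420,20): print(v,[tuple(W[v,u].round().astype(int)) if 0 else (int(W[v,u,2]) if W[v,u,2]==W[v,u,2] else -999) for u in range(0,560,20)])
print(W[200,::40].round(), W[::60,270].round())
im=s["pixels"][80:220,220:320,::-1]
cv2.imwrite("pics/topc.png",cv2.resize(im,None,fx=5,fy=4.2 and 5*1.0,interpolation=cv2.INTER_CUBIC)[:600] if 0 else cv2.resize(im,(420,588),interpolation=cv2.INTER_CUBIC))
E
```

```text
10 [0, 26, 22, 319, 318, 320, 81, 48, 276, 263, 319, 320, 319, 315, -2, -1, 1, -2, 70, 224, 351, 438, 500, 550, 588, 619, 642, 665]
30 [30, 30, 99, 67, 321, 320, 318, 318, 320, 319, 319, 319, 315, 139, 0, 0, 38, 0, 70, 223, 350, 437, 503, 549, 588, 617, 641, 663]
50 [-2, 0, 80, 64, 63, 319, 319, 317, 318, 319, 317, 303, 171, 76, 0, 0, 48, 0, 71, 223, 351, 437, 500, 548, 587, 616, 642, 664]
70 [-1, -5, -2, 92, 65, 30, 0, 113, 188, 195, 180, 150, 96, -2, -2, 0, 9, 0, 69, 221, 347, 438, 499, 548, 586, 617, 642, 663]
90 [-1, -3, -2, 21, 22, 18, -1, -1, 1, 88, 84, 60, -5, -1, 0, 0, -2, 1, 69, 221, 348, 436, 500, 547, 585, 616, 640, 663]
110 [-3, -1, 0, 0, -2, 0, -3, 0, -2, -2, -2, -1, 92, 92, 94, 94, 0, 0, 68, 220, 347, 436, 499, 547, 584, 615, 641, 661]
130 [-1, -4, -1, 0, -2, 125, 125, 126, 126, 123, 116, 27, 92, 93, 95, 93, 0, 0, 69, 221, 346, 433, 498, 547, 584, 615, 640, 662]
150 [-1, -1, -2, -3, 0, 127, 126, 127, 127, 126, 102, 23, 94, 92, 92, 90, -2, 1, 70, 221, 348, 433, 496, 544, 583, 616, 640, 661]
170 [0, -1, -3, 1, 10, 127, 123, 127, 105, 99, 85, 24, 5, 25, 80, -1, 0, -2, 68, 
[... 1480 characters left out ...]
, 9, 0, -376, -803, -808, -804, -804, -794, -335, -330, -327, -328, -225, -91, 10, -801, -788, -763, -803]
410 [-805, -806, -806, -2, 12, 13, 85, 60, 11, 9, 0, -804, -798, -796, -802, -802, -804, -332, -216, -220, -222, -206, -94, 7, -795, -751, -627, -549]
[[ 460.  299.    1.]
 [ 457.  176.   63.]
 [ 453.   65.  125.]
 [ 454.   -9.  126.]
 [ 456.  -78.  113.]
 [ 460. -143.   67.]
 [ 465. -214.    7.]
 [ 466. -297.    5.]
 [ 468. -381.   -1.]
 [ 463. -453.   71.]
 [ 444. -460.  345.]
 [ 433. -460.  495.]
 [ 427. -459.  583.]
 [ 423. -460.  638.]] [[ 734. -286.  304.]
 [ 768. -271.   -1.]
 [ 612. -278.   94.]
 [ 508. -275.    3.]
 [ 383. -277.    1.]
 [ 134. -243. -794.]
 [ -93. -246. -795.]]
```

View pics/topc.png

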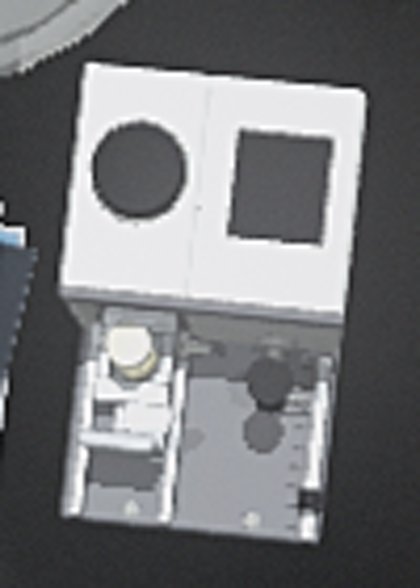

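View pics/wrist0.png

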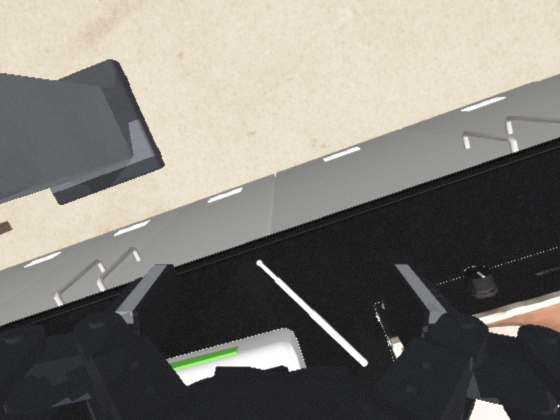

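```bash
cat >> h.py <<'E'
def ray(s,uv,z,T=None):
    K=s["intrinsics"];T=s["world_from_camera"] if T is None else T
    uv=np.atleast_2d(np.array(uv,float))
    d=np.c_[(uv[:,0]-K[0,2])/K[0,0],(uv[:,1]-K[1,2])/K[1,1],np.ones(len(uv))]@T[:3,:3].T
    o=T[:3,3]; return o+d*((z-o[2])/d[:,2])[:,None]
def find_tester(s):
    W=pts(s);m=((W[...,2]>84)&(W[...,2]<102)&(W[...,1]<-190)&(W[...,1]>-400)&(W[...,0]>480)&(W[...,0]<720)).astype(np.uint8)
    m=cv2.morphologyEx(m,cv2.MORPH_OPEN,np.ones((5,5)))
    m=cv2.morphologyEx(m,cv2.MORPH_CLOSE,np.ones((9,9)))
    n,l,st,c=cv2.connectedComponentsWithStats(m);k=1+st[1:,4].argmax()
    c=cv2.findContours((l==k).astype(np.uint8),0,1)[0][0]
    P=ray(s,c[:,0,:],94)[:,:2].astype(np.float32)
    return cv2.minAreaRect(P),P
E
python3 - <<'E'
from h import *
s=pickle.load(open("pics/top0.pkl","rb"))
rect,P=find_tester(s);print(rect,cv2.boxPoints(rect))
E
```

```text
((601.061279296875, -279.4749450683594), (129.17269897460938, 110.06507873535156), 84.59699249267578) [[ 540.1918  -338.59247]
 [ 649.7678  -348.95624]
 [ 661.9308  -220.35742]
 [ 552.35474 -209.99365]]
```

```bash
cat >> h.py <<'E'
C=np.array([601.06,-279.47]);TH=np.radians(-5.4)
X=np.array([np.cos(TH),np.sin(TH)]);Y=np.array([-X[1],X[0]])
def loc(p): p=np.atleast_2d(p)[:,:2]-C; return np.c_[p@X,p@Y]
def wld(x,y): return C+x*X+y*Y
E
python3 - <<'E'
from h import *
s=pickle.load(open("pics/top0.pkl","rb"));
f=lambda x,y:(220+x/4.2-.4,80+y/4.2-.4)
print("tab",loc(ray(s,[f(120,437),f(120,428),f(120,447)],72)))
print("knobcap",loc(ray(s,f(269,383),83)))
print("marker",loc(ray(s,[f(310,488),f(310,497),f(310,508)],33)))
print("knob w",wld(-82,-34))
W=pts(s)
for v in range(168,200): print(v,W[v,240:256:3,2].round().astype(int),loc(W[v,249])[0].round())
# up-close
im=s["pixels"][160:212,230:302,::-1]; cv2.imwrite("pics/topd.png",cv2.resize(im,None,fx=10,fy=10,interpolation=cv2.INTER_NEAREST))
E
```

```text
tab [[-112.13087041   32.45469402]
 [-107.98333104   32.92386484]
 [-116.73588028   31.93377401]]
knobcap [[-81.54943876 -33.56494276]]
marker [[-123.20182897  -57.03988978]
 [-127.51587802  -57.49616387]
 [-132.78456893  -58.05340537]]
knob w [ 516.22423625 -305.6022251 ]
168 [ 5 28 18 39 46 36] [-77.  38.]
169 [ 5 28 15 35 40 27] [-79.  38.]
170 [ 5 28 29 30 27 14] [-80.  39.]
171 [ 5 30 28 29 30 30] [-82.  38.]
172 [19 28 28 28 29 29] [-84.  38.]
173 [15 30 31 27 29 26] [-86.  38.]
174 [16 30 29 26 30 30] [-88.  38.]
175 [15 16 24 28 29 28] [-90.  38.]
176 [16  8  7 15 27 25] [-91.  39.]
177 [15  6  7 16 28 26] [-93.  38.]
178 [14  7  7 17 27 29] [-95.  38.]
179 [15  7  6 16 24 26] [-97.  38.]
180 [15  4  7 18 25 27] [-99.  38.]
181 [16  3 10 18 25 28] [-101.   37.]
182 [70 70  6 13 29 28] [-103.   38.]
183 [                  72                   70                   73
 -9223372036854775808                   67                   68] [nan nan]
184 [70 71 69 70 71 68] [-112.   31.]
185 [72 69 72 70 71 72] [-114.   31.]
186 [55 66 69 68 67 71] [-116.   31.]
187 [18 41 52 55 63 67] [-117.   32.]
188 [14 20 26 34 43 47] [-117.   34.]
189 [16  9  9  3 20 25] [-116.   37.]
190 [15  6  8  5  6  7] [-119.   37.]
191 [14  5  6  6 10  6] [-121.   36.]
192 [14  8  7  6  8  6] [-123.   36.]
193 [14  6  8  3 10  6] [-125.   36.]
194 [12  4  7  5  8  5] [-127.   36.]
195 [12  8  6  7  9  5] [-129.   35.]
196 [7 8 9 4 7 7] [-131.   35.]
197 [7 8 6 8 5 8] [-133.   35.]
198 [5 7 9 7 9 7] [-135.   35.]
199 [6 8 7 8 7 5] [-138.   34.]<stdin>:9: RuntimeWarning: invalid value encountered in cast
```

View pics/topd.png

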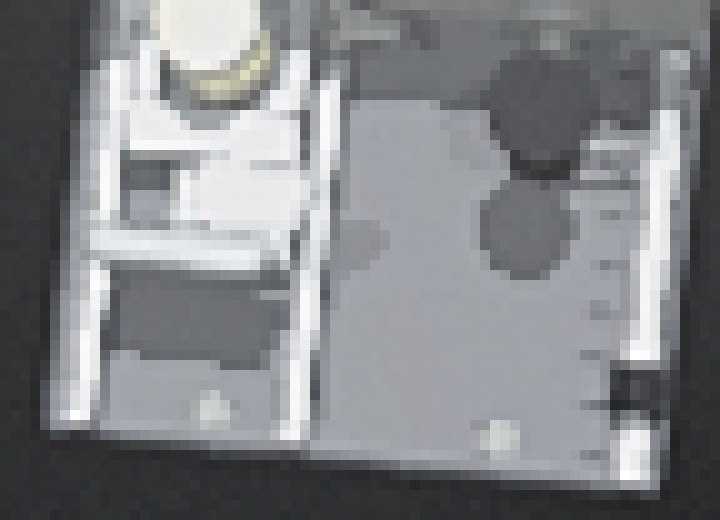

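```bash
python3 - <<'E'
from h import *
print(wld(-155,33),wld(-84,33),X,Y)
from bench import r
print(r.sense()["tool_pos"],r.sense()["tcp_rot"])
E
```

```text
[ 449.85346983 -232.0296666 ] [ 520.53836931 -238.71135685] [ 0.99556196 -0.09410831] [0.09410831 0.99556196]
[201.4839524  564.71144501 244.44228476] [-1.79993471e+02  8.66691527e-02  7.03593277e+01]
```

send_rows --dp '[[40, -41, 5], [79, -83, 5], [118, -124, 5], [158, -165, 5], [172, -225, 5]]' --rot '[[0, 0, 0.05], [0, 0, 0.1], [0, 0, 0.15], [0, 0, 0.2], [0, 0, 0.248]]' --jaw 0 --force 50

```text
time: 0.78
tool_pos: [375.1, 338.6, 249.9]
tcp_rot: [180.0, 0.0, 84.6]
ft_force: [0.7, -0.2, -0.3]
finger_gap: 0.4
```

send_rows --dp '[[15, -58, 0], [30, -116, 0], [45, -174, 0], [58, -232, 0], [66, -290, 0]]' --rot '[[0, 0, 0], [0, 0, 0], [0, 0, 0], [0, 0, 0], [0, 0, 0]]'

```text
time: 1.4
tool_pos: [439.7, 48.2, 250.2]
tcp_rot: [180.0, -0.0, 84.6]
ft_force: [0.4, 0.2, -0.0]
finger_gap: 0.0
```

send_rows --dp '[[5, -60, 0], [8, -120, 0], [10, -180, 0], [10, -240, 0], [10, -282, 0]]' --rot '[[0, 0, 0], [0, 0, 0], [0, 0, 0], [0, 0, 0], [0, 0, 0]]'

```text
time: 2.02
tool_pos: [449.0, -234.4, 250.0]
tcp_rot: [-180.0, 0.0, 84.5]
ft_force: [0.6, -0.0, -0.5]
finger_gap: -0.2
```

```bash
cat >> h.py <<'E'
from scipy.spatial.transform import Rotation as R
def shot(n,tag):
    from bench import r,vision
    st=r.sense(); s=vision.snapshot(n)
    T=np.eye(4);T[:3,:3]=R.from_euler("xyz",st["tcp_rot"],degrees=True).as_matrix();T[:3,3]=st["tool_pos"]
    if n=="wrist": s["world_from_camera"]=T@s["T_tool_cam"]
    pickle.dump(s,open(f"pics/{n}{tag}.pkl","wb")); cv2.imwrite(f"pics/{n}{tag}.png",s["pixels"][:,:,::-1])
    print(n,st["tool_pos"].round(1),loc(st["tool_pos"]).round(1),st["ft_force"].round(1)); return s
E
python3 - <<'E'
from h import *
shot("wrist",1)
E
```

```text
wrist [ 449.  -234.4  250. ] [[-155.6   30.6]] [ 0.6 -0.  -0.5]
```

View pics/wrist1.png

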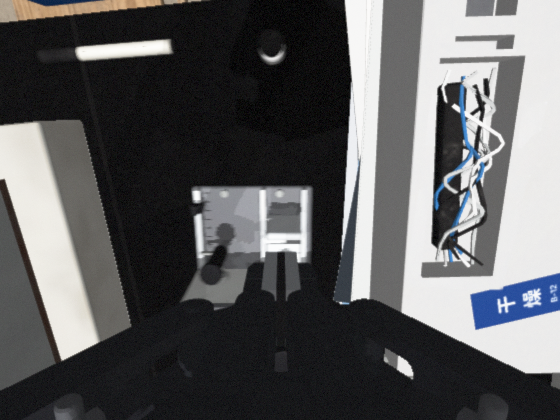

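```bash
python3 - <<'E'
from h import *
s=pickle.load(open("pics/wrist1.pkl","rb"))
im=s["pixels"][175:305,175:325,::-1]; cv2.imwrite("pics/w1c.png",cv2.resize(im,None,fx=5,fy=4.6,interpolation=cv2.INTER_CUBIC))
print(loc(ray(s,[(193,187),(313,187)],8)))
E
```

```text
[[-146.50654623  -64.30866415]
 [-146.22937177   65.69462288]]
```

View pics/w1c.png

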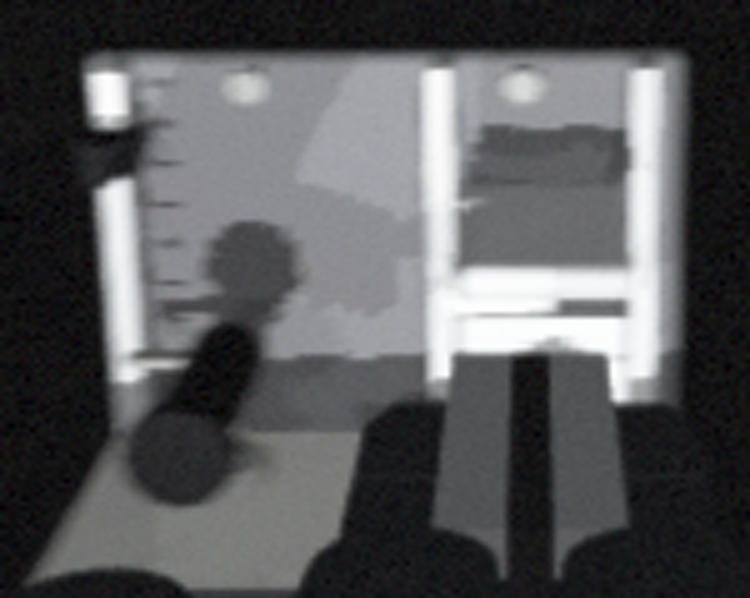

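```bash
python3 - <<'E'
from h import *
s=pickle.load(open("pics/wrist1.pkl","rb"))
f=lambda x,y:(175+(x+.5)/5-.5,175+(y+.5)/4.6-.5)
print("marker front/back/mid top",loc(ray(s,[f(110,132),f(110,182),f(110,157)],33)))
print("index",loc(ray(s,[f(150,350),f(150,356),f(150,362)],33)), "cap",loc(ray(s,f(182,457),83)))
print("tab top? ",loc(ray(s,[f(540,268),f(540,300)],72)))
E
```

```text
marker front/back/mid top [[-134.73238461  -55.42223109]
 [-123.14316795  -56.19370778]
 [-128.96290362  -55.80629675]]
index [[-82.66053909 -50.38130508]
 [-81.17020201 -50.47134419]
 [-79.67664845 -50.56157762]] cap [[-79.96351777 -34.16933154]]
tab top?  [[-116.26027844   32.33594301]
 [-109.37679477   32.33306453]]
```

send_rows --dp '[[0, 1, -55], [0, 3, -110], [0, 3, -165], [0, 3, -192], [0, 3, -192]]' --rot '[[0, 0, 0], [0, 0, 0], [0, 0, 0], [0, 0, 0], [0, 0, 0]]'

```text
time: 2.7
tool_pos: [447.4, -227.4, 55.5]
tcp_rot: [-179.7, -0.2, 84.6]
ft_force: [0.5, 0.0, 0.7]
finger_gap: -0.1
```

send_rows --dp '[[5, -0.5, 0], [10, -1, 0], [15, -1.4, 0], [20, -1.9, 0], [25, -2.4, 0]]' --rot '[[0, 0, 0], [0, 0, 0], [0, 0, 0], [0, 0, 0], [0, 0, 0]]'

```text
time: 3.32
tool_pos: [475.2, -231.4, 58.5]
tcp_rot: [180.0, 0.0, 84.6]
ft_force: [-0.2, -0.8, 0.5]
finger_gap: -0.2
```

```bash
python3 - <<'E'
from h import *
shot("wrist",2);shot("side",2)
E
```

```text
wrist [ 475.2 -231.4   58.5] [[-129.9   36. ]] [-0.2 -0.8  0.5]
side [ 475.6 -231.4   58.5] [[-129.4   36. ]] [0.4 0.7 0.2]
```

View pics/wrist2.png

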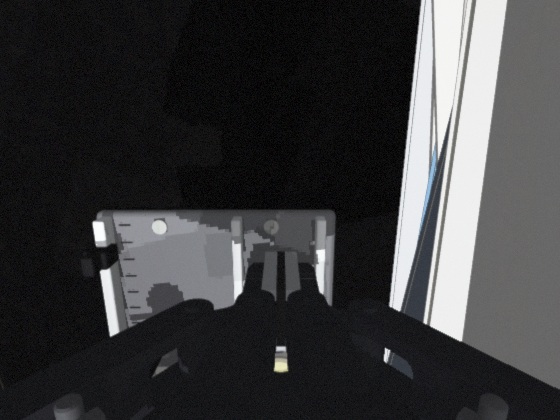

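View pics/side2.png

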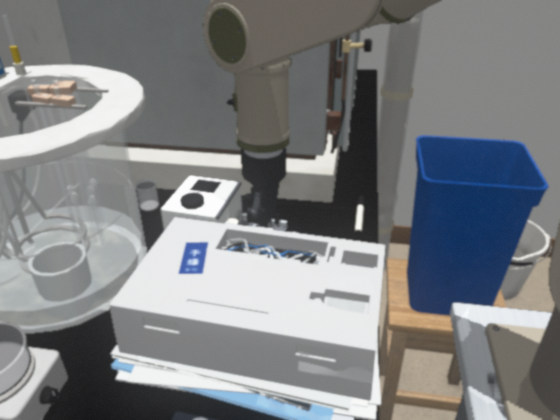

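send_rows --dp '[[4, -2, 0], [8, -2.5, 0], [12, -3, 0], [16, -3.4, 0], [20, -3.8, 0]]' --rot '[[0, 0, 0], [0, 0, 0], [0, 0, 0], [0, 0, 0], [0, 0, 0]]'

```text
time: 4.05
tool_pos: [494.8, -235.0, 58.1]
tcp_rot: [-180.0, -0.0, 84.6]
ft_force: [-1.2, 1.1, 0.0]
finger_gap: -0.0
```

send_rows --dp '[[3, -0.3, 0], [6, -0.6, 0], [9, -0.9, 0], [12, -1.1, 0], [15, -1.4, 0]]' --rot '[[0, 0, 0], [0, 0, 0], [0, 0, 0], [0, 0, 0], [0, 0, 0]]'

```text
time: 4.68
tool_pos: [509.2, -236.5, 58.2]
tcp_rot: [-179.9, -0.0, 84.6]
ft_force: [-5.5, 1.0, 1.9]
finger_gap: -0.1
```

```bash
python3 - <<'E'
from h import *
shot("wrist",3);shot("top",3)
E
```

```text
wrist [ 509.2 -236.5   58.2] [[-95.5  34.2]] [-5.5  1.   1.9]
top [ 509.7 -236.5   58.3] [[-95.   34.2]] [-2.8  1.4 -0.3]
```

View pics/wrist3.png

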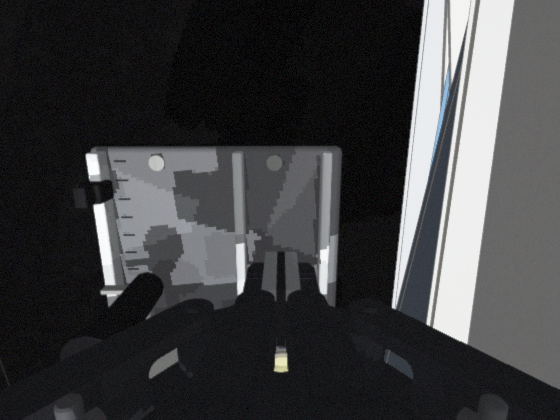

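send_rows --dp '[[2, -0.2, 0], [4, -0.4, 0], [6, -0.6, 0], [8, -0.7, 0], [9, -0.8, 0]]' --rot '[[0, 0, 0], [0, 0, 0], [0, 0, 0], [0, 0, 0], [0, 0, 0]]'

```text
time: 5.4
tool_pos: [519.1, -237.5, 58.6]
tcp_rot: [180.0, 0.0, 84.6]
ft_force: [0.5, -0.5, 0.1]
finger_gap: -0.1
```

send_rows --dp '[[1, -0.1, 0], [2, -0.2, 0], [2, -0.2, 0]]' --rot '[[0, 0, 0], [0, 0, 0], [0, 0, 0]]'

```text
time: 5.78
tool_pos: [520.7, -237.5, 58.3]
tcp_rot: [180.0, 0.0, 84.6]
ft_force: [-0.3, -0.1, -0.1]
finger_gap: 0.1
```

send_rows --dp '[[1, -0.1, 0], [2, -0.2, 0], [2, -0.2, 0]]' --rot '[[0, 0, 0], [0, 0, 0], [0, 0, 0]]'

```text
time: 6.15
tool_pos: [521.8, -237.6, 58.2]
tcp_rot: [-179.9, -0.0, 84.6]
ft_force: [-5.7, 1.4, 3.9]
finger_gap: -0.3
```

send_rows --dp '[[1, -0.1, 0], [2, -0.2, 0], [2, -0.2, 0]]' --rot '[[0, 0, 0], [0, 0, 0], [0, 0, 0]]'

```text
time: 6.52
tool_pos: [522.0, -237.6, 58.2]
tcp_rot: [-179.6, -0.0, 84.6]
ft_force: [-17.5, 3.0, 14.4]
finger_gap: -0.2
```

send_rows --dp '[[-10, 1, 0], [-30, 3, 0], [-40, 4, 40], [-40, 4, 90], [-40, 4, 90]]' --rot '[[0, 0, 0], [0, 0, 0], [0, 0, 0], [0, 0, 0], [0, 0, 0]]'

```text
time: 7.15
tool_pos: [487.5, -235.7, 153.7]
tcp_rot: [179.5, 0.2, 84.6]
ft_force: [0.6, 0.5, -0.3]
finger_gap: -0.1
```

```bash
python3 - <<'E'
from h import *
shot("wrist",4);s=shot("top",4)
im=s["pixels"][80:220,220:320,::-1]
cv2.imwrite("pics/top4c.png",cv2.resize(im,(420,588),interpolation=cv2.INTER_CUBIC))
E
```

```text
wrist [ 487.5 -235.7  153.7] [[-117.2   32.9]] [ 0.6  0.5 -0.3]
top [ 486.3 -234.8  151. ] [[-118.5   33.6]] [ 0.1  1.4 -0. ]
```

View pics/wrist4.png

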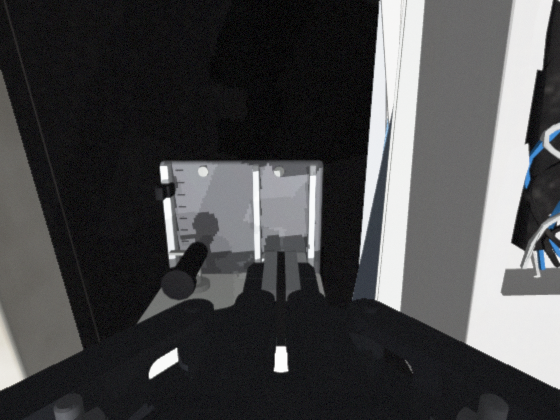

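View pics/top4c.png

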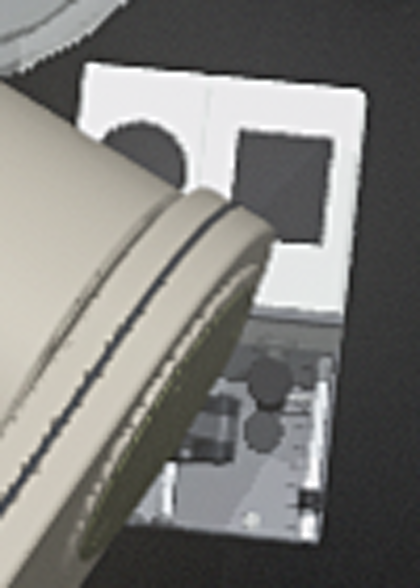

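send_rows --dp '[[10, -30, 0], [20, -55, 0], [30, -71, 0], [30, -71, 0], [30, -71, 0]]' --rot '[[0, 0, 0], [0, 0, 0], [0, 0, 0], [0, 0, 0], [0, 0, 0]]' --jaw 50

```text
time: 7.88
tool_pos: [513.8, -303.9, 146.8]
tcp_rot: [-179.9, -0.1, 84.6]
ft_force: [0.1, 0.2, -0.7]
finger_gap: 50.0
```

```bash
python3 - <<'E'
from h import *
shot("wrist",5);shot("side",5)
E
```

```text
wrist [ 513.8 -303.9  146.8] [[-84.6 -32.6]] [ 0.1  0.2 -0.7]
side [ 514.  -303.9  147.2] [[-84.4 -32.5]] [ 0.3 -0.4  1.1]
```

View pics/wrist5.png

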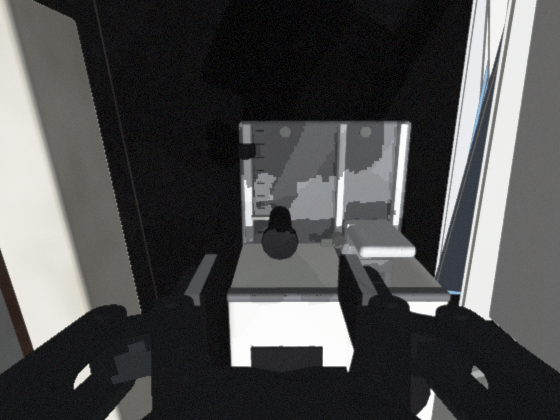

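View pics/side5.png

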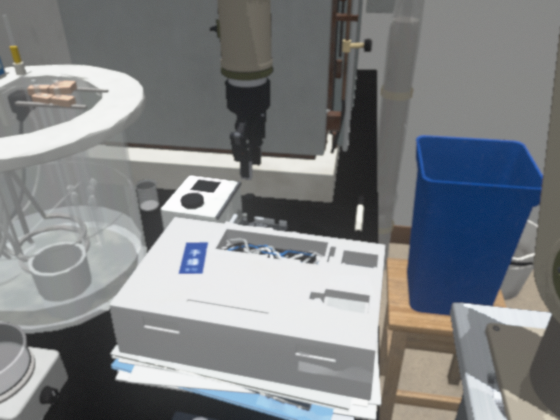

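```bash
python3 - <<'E'
from h import *
s=pickle.load(open("pics/wrist5.pkl","rb"))
print("cap",loc(ray(s,[(280,243)],83)))
print("tab rear/front top edges",loc(ray(s,[(380,256),(380,247),(372,227)],72)))
print("marker",loc(ray(s,[(248,143),(248,151),(248,157)],33)))
print("index",loc(ray(s,[(258,217)],33)))
im=s["pixels"][115:265,230:420,::-1]; cv2.imwrite("pics/w5c.png",cv2.resize(im,None,fx=4,fy=4,interpolation=cv2.INTER_CUBIC))
E
```

```text
cap [[-79.23433057 -32.94802916]]
tab rear/front top edges [[-66.22821507  30.02587425]
 [-72.28942132  29.56661721]
 [-85.44953106  23.64621548]]
marker [[-133.20667198  -54.81533086]
 [-127.76781944  -54.95197048]
 [-123.64522872  -55.05554181]]
index [[-80.24324868 -48.88586709]]
```

View pics/w5c.png

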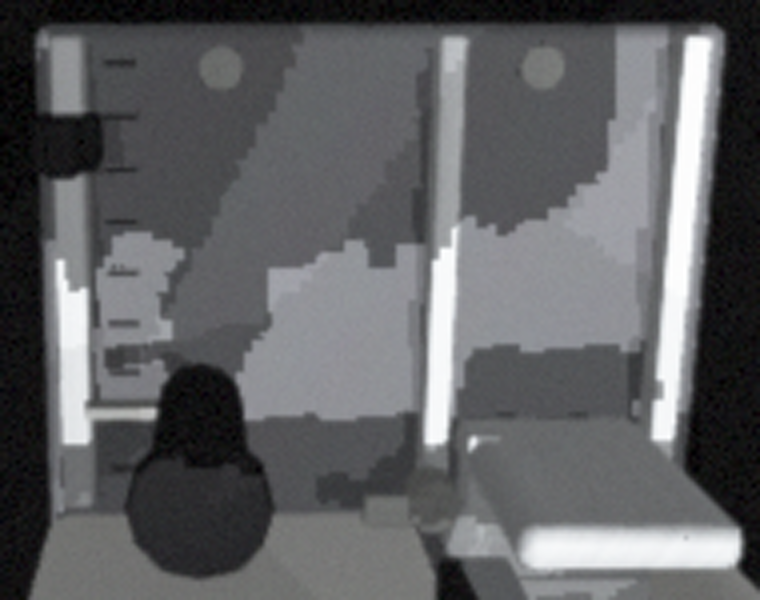

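send_rows --dp '[[3, -1, -20], [3, -1, -45], [3, -1, -70], [3, -1, -91], [3, -1, -91]]' --rot '[[0, 0, 0], [0, 0, 0], [0, 0, 0], [0, 0, 0], [0, 0, 0]]'

```text
time: 8.6
tool_pos: [515.9, -304.5, 54.3]
tcp_rot: [-179.8, -0.1, 84.6]
ft_force: [-1.0, 0.9, 0.9]
finger_gap: 50.2
```

```bash
python3 - <<'E'
from h import *
shot("wrist",6)
E
```

```text
wrist [ 515.9 -304.5   54.3] [[-82.4 -32.9]] [-1.   0.9  0.9]
```

View pics/wrist6.png

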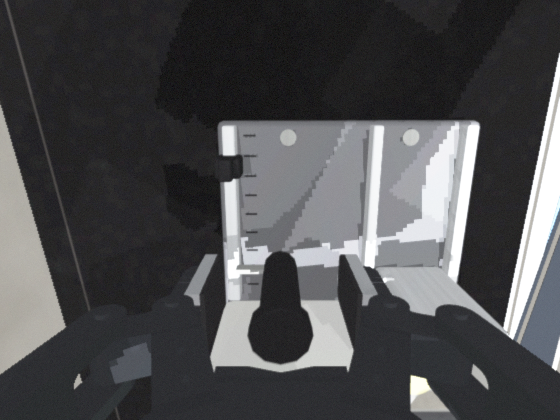

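send_rows --dp '[[0, 0, 0], [0, 0, 0], [0, 0, 0], [0, 0, 0], [0, 0, 0]]' --rot '[[0, 0, 0], [0, 0, 0], [0, 0, 0], [0, 0, 0], [0, 0, 0]]' --jaw 0 --force 70

```text
time: 9.28
tool_pos: [518.7, -305.1, 58.9]
tcp_rot: [179.9, -0.1, 84.6]
ft_force: [-0.7, 7.0, 6.2]
finger_gap: 19.2
```

```bash
python3 - <<'E'
from h import *
shot("wrist",7)
E
```

```text
wrist [ 518.7 -305.1   58.9] [[-79.6 -33.3]] [-0.7  7.   6.2]
```

View pics/wrist7.png

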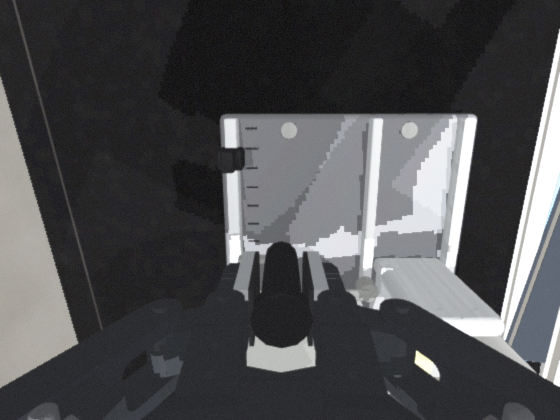

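send_rows --dp '[[0, 0, 0], [0, 0, 0], [0, 0, 0], [0, 0, 0]]' --rot '[[0, 0, 0], [0, 0, 0], [0, 0, 0], [0, 0, 0]]'

```text
time: 9.82
tool_pos: [518.7, -305.1, 58.9]
tcp_rot: [179.9, -0.0, 84.6]
ft_force: [0.2, 6.8, 5.1]
finger_gap: 19.3
```

send_rows --dp '[[0, 0, 0], [0, 0, 0], [-1, 0, -3], [-1, 0, -6], [-1, 0, -6]]' --rot '[[0, 0, 0], [0, 0, 0], [0, 0, 0], [0, 0, 0], [0, 0, 0]]' --jaw 40

```text
time: 10.45
tool_pos: [516.2, -305.7, 50.7]
tcp_rot: [-179.9, -0.0, 84.6]
ft_force: [-0.2, 0.2, 0.4]
finger_gap: 39.8
```

send_rows --dp '[[0, 0, 0], [0, 0, 0], [0, 0, 0], [0, 0, 0], [0, 0, 0]]' --rot '[[0, 0, 0], [0, 0, 0], [0, 0, 0], [0, 0, 0], [0, 0, 0]]' --jaw 0 --force 70

```text
time: 11.08
tool_pos: [516.7, -304.8, 51.3]
tcp_rot: [-180.0, -0.1, 84.6]
ft_force: [-0.6, 4.8, 2.7]
finger_gap: 16.1
```

send_rows --dp '[[0, 0, 0], [0, 0, 0]]' --rot '[[0, 0, 0], [0, 0, 0]]'

```text
time: 11.32
tool_pos: [516.7, -304.9, 51.3]
tcp_rot: [-180.0, -0.1, 84.6]
ft_force: [-0.2, 5.3, 2.9]
finger_gap: 16.4
```

send_rows --dp '[[-8, 0.5, 0], [-16, 1.2, 0], [-24, 2, 0], [-32, 2.7, 0], [-40, 3.4, 0]]' --rot '[[0, 0, 0], [0, 0, 0], [0, 0, 0], [0, 0, 0], [0, 0, 0]]'

```text
time: 11.95
tool_pos: [478.1, -301.3, 51.4]
tcp_rot: [179.8, -0.1, 84.6]
ft_force: [9.6, 4.6, -3.9]
finger_gap: 16.1
```

send_rows --dp '[[0, 0, 0], [0, 0, 0]]' --rot '[[0, 0, 0], [0, 0, 0]]'

```text
time: 12.2
tool_pos: [478.2, -301.3, 51.4]
tcp_rot: [179.8, -0.1, 84.6]
ft_force: [9.8, 5.7, -4.8]
finger_gap: 16.0
```

```bash
python3 - <<'E'
from h import *
shot("wrist",8);s=shot("side",8);
im=s["pixels"][160:260,190:330,::-1]; cv2.imwrite("pics/s8c.png",cv2.resize(im,None,fx=5,fy=5,interpolation=cv2.INTER_CUBIC))
s=shot("top",8)
im=s["pixels"][80:220,220:320,::-1]
cv2.imwrite("pics/top8c.png",cv2.resize(im,(420,588),interpolation=cv2.INTER_CUBIC))
E
```

```text
wrist [ 478.2 -301.3   51.4] [[-120.3  -33.3]] [ 9.8  5.7 -4.8]
side [ 478.2 -301.3   51.4] [[-120.2  -33.3]] [ 8.3  5.6 -3.5]
top [ 478.3 -301.3   51.4] [[-120.2  -33.3]] [ 9.   4.4 -3.5]
```

View pics/wrist8.png

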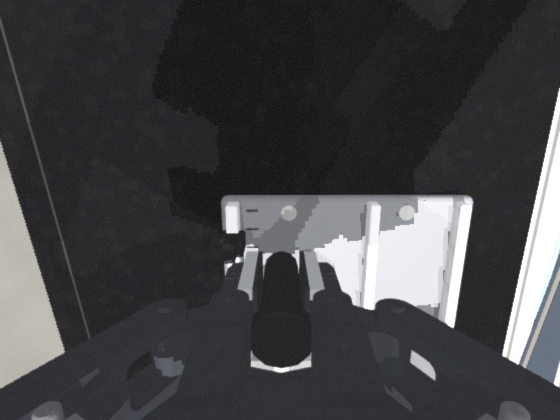

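View pics/s8c.png

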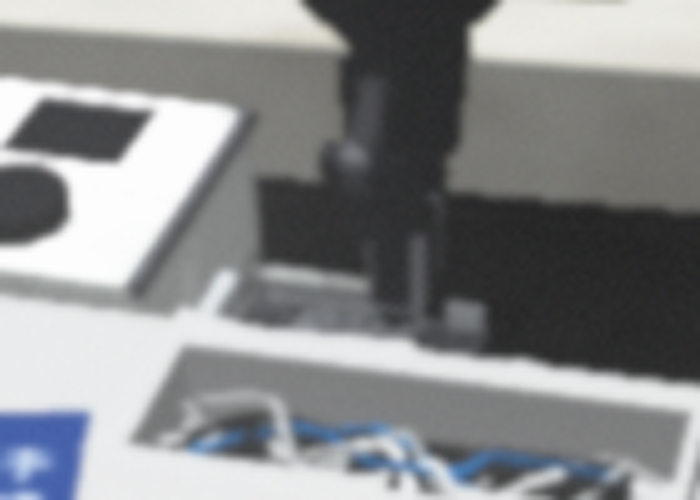

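View pics/top8c.png

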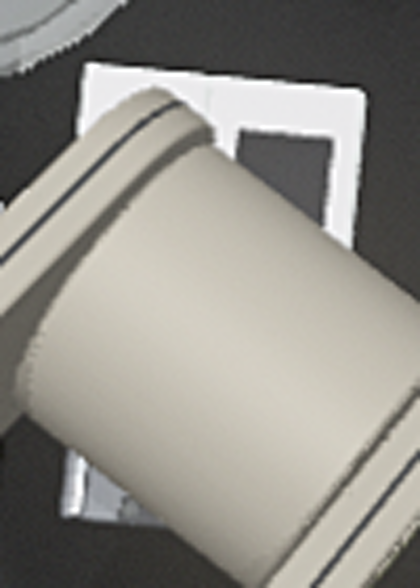

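```bash
python3 - <<'E'
from h import *
s=pickle.load(open("pics/wrist8.pkl","rb"))
im=s["pixels"][190:300,210:330,::-1].astype(float)*1.5
cv2.imwrite("pics/w8c.png",cv2.resize(im.clip(0,255).astype(np.uint8),None,fx=6,fy=5.4,interpolation=cv2.INTER_CUBIC))
E
```

```text
(no output)
```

View pics/w8c.png

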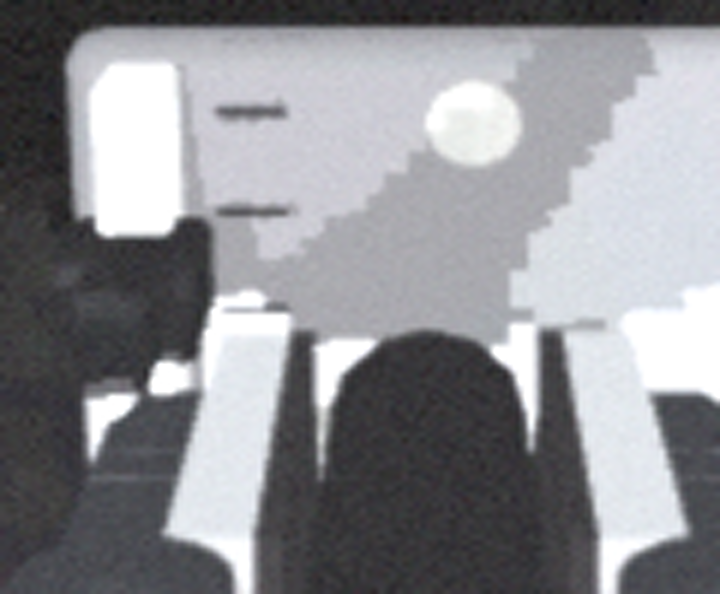

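```bash
python3 - <<'E'
from h import *
np.set_printoptions(linewidth=200)
for t,um,ui,rm,ri in ((5,(244,252),(253,265),(138,166),(208,226)),(4,(163,170),(172,182),(178,202),(244,262)),(1,(193,200),(203,212),(196,220),(242,260)),(6,(222,238),(238,248),(148,186),(255,285)),(7,(222,238),(238,244),(142,178),(236,285))):
    s=pickle.load(open(f"pics/wrist{t}.pkl","rb"));g=s["pixels"].mean(-1)
    for nm,u,rr in(("marker",um,rm),("index",ui,ri)):
        print(t,nm)
        v=np.arange(*rr);x=loc(ray(s,[((u[0]+u[1]-1)/2,k) for k in v],33))
        print("  "," ".join(f"{k}:{xx:.1f}:{gg:.0f}" for k,xx,gg in zip(v,x[:,0],g[rr[0]:rr[1],u[0]:u[1]].mean(1))))
s=pickle.load(open("pics/wrist6.pkl","rb"))
im=s["pixels"][115:305,205:385,::-1].astype(float)*1.7
cv2.imwrite("pics/w6c.png",cv2.resize(im.clip(0,255).astype(np.uint8),None,fx=4,fy=3.1,interpolation=cv2.INTER_CUBIC))
E
```

```text
5 marker
   138:-136.6:136 139:-135.9:135 140:-135.2:135 141:-134.6:137 142:-133.9:133 143:-133.2:86 144:-132.5:37 145:-131.9:19 146:-131.2:22 147:-130.5:24 148:-129.8:22 149:-129.1:22 150:-128.5:20 151:-127.8:22 152:-127.1:21 153:-126.4:22 154:-125.7:20 155:-125.0:21 156:-124.3:21 157:-123.6:24 158:-123.0:45 159:-122.3:84 160:-121.6:128 161:-120.9:136 162:-120.2:135 163:-119.5:136 164:-118.8:135 165:-118.1:136
5 index
   208:-87.0:93 209:-86.3:119 210:-85.5:123 211:-84.8:120 212:-84.0:119 213:-83.3:118 214:-82.5:107 215:-81.8:82 216:-81.0:88 217:-80.2:152 218:-79.5:179 219:-78.7:154 220:-78.0:85 221:-77.2:65 222:-76.4:64 223:-75.7:65 224:-74.9:64 225:-74.1:63
4 marker
   178:-138.9:220 179:-138.2:191 180:-137.5:170 181:-136.7:168 182:-136.0:161 183:-135.2:101 184:-134.5:41 185:-133.8:20 186:-133.0:23 187:-132.3:30 188:-131.5:29 189:-130.8:29 190:-130.0:29 191:-129.3:28 192:-128.5:26 193:-127.8:27 194:-127.0:25 195:-126.3:28 196:-125.5:30 197:-124.7:75 198:-124.0:170 199:-123.2:211 200:-122.5:237 201:-121.7:242
4 index
   244:-87.7:139 245:-86.9:138 246:-86.1:139 247:-85.2:138 248:-8
[... 2315 characters left out ...]
194
7 index
   236:-92.2:191 237:-91.7:192 238:-91.2:193 239:-90.7:194 240:-90.2:192 241:-89.7:190 242:-89.2:192 243:-88.7:194 244:-88.2:193 245:-87.7:194 246:-87.1:196 247:-86.6:195 248:-86.1:199 249:-85.6:197 250:-85.1:203 251:-84.6:206 252:-84.1:209 253:-83.6:209 254:-83.1:202 255:-82.5:176 256:-82.0:156 257:-81.5:150 258:-81.0:144 259:-80.5:144 260:-80.0:149 261:-79.4:149 262:-78.9:132 263:-78.4:117 264:-77.9:114 265:-77.3:120 266:-76.8:121 267:-76.3:125 268:-75.8:128 269:-75.2:134 270:-74.7:136 271:-74.2:138 272:-73.7:139 273:-73.1:139 274:-72.6:140 275:-72.1:141 276:-71.5:142 277:-71.0:141 278:-70.5:141 279:-69.9:140 280:-69.4:141 281:-68.8:140 282:-68.3:141 283:-67.8:141 284:-67.2:141
```

View pics/w6c.png

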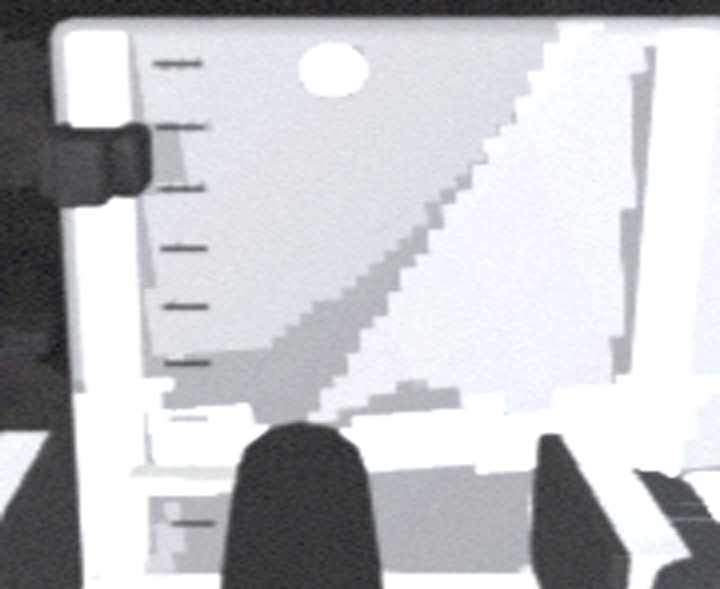

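```bash
python3 - <<'E'
from h import *
s=pickle.load(open("pics/wrist6.pkl","rb"))
f=lambda x,y:(205+(x+.5)/4-.5,115+(y+.5)/3.1-.5)
print("marker top y edges",loc(ray(s,[f(45,165),f(105,165)],33)),"side bottom",loc(ray(s,[f(150,165)],12)))
print("index tip",loc(ray(s,[f(133,470)],33)), "right end near post", loc(ray(s,[f(235,470)],33)))
print("tongue front edge z8",loc(ray(s,[f(100,22),f(400,18)],8)))
print("ticks z8",loc(ray(s,[f(180,k) for k in (64,127,188,248,306,363,418,523)],8)))
print("housing?" )
s=pickle.load(open("pics/wrist5.pkl","rb"))
print("5 tongue",loc(ray(s,[(300,121.5)],8)),"housing front top edge",loc(ray(s,[(300,292)],94)))
g=s["pixels"].mean(-1);print(g[236:300,300].astype(int).tolist(),g[115:128,300].astype(int))
E
```

```text
marker top y edges [[-128.0269399   -61.04736728]
 [-128.02293645  -54.55780594]] side bottom [[-124.86489822  -51.9416187 ]]
index tip [[-81.79100725 -53.03098539]] right end near post [[-81.77160387 -41.09975116]]
tongue front edge z8 [[-146.85249031  -57.80239616]
 [-147.45555349  -21.23436526]]
ticks z8 [[-140.37662389  -48.20560108]
 [-130.41760557  -48.44054738]
 [-120.47947768  -48.67500084]
 [-110.40779745  -48.91260499]
 [-100.3796308   -49.14918259]
 [ -90.23185284  -49.38858197]
 [ -80.15301863  -49.62635489]
 [ -60.08281241  -50.09983737]]
housing?
5 tongue [[-146.91744078  -17.95910262]] housing front top edge [[-53.20851075 -21.4004512 ]]
[83, 82, 84, 80, 82, 79, 81, 99, 115, 119, 117, 117, 115, 121, 120, 119, 120, 117, 120, 120, 113, 114, 112, 111, 114, 111, 110, 110, 111, 111, 111, 114, 111, 111, 111, 110, 113, 113, 110, 110, 112, 115, 115, 111, 115, 113, 110, 113, 109, 112, 108, 78, 58, 52, 47, 50, 51, 69, 83, 115, 130, 139, 142, 137] [ 9  7 13 10 20 27 53 60 66 76 75 73 76]
```

```bash
python3 - <<'E'
from h import *
s=pickle.load(open("pics/top0.pkl","rb"))
f=lambda x,y:(220+(x+.5)/4.2-.5,80+(y+.5)/4.2-.5)
print("tongue front",loc(ray(s,[f(66,517),f(320,542)],8)))
for t in (5,6,8):
    s=pickle.load(open(f"pics/wrist{t}.pkl","rb"))
    print(t,[loc(ray(s,[(281,v)],83))[0].round(1).tolist() for v in {5:(228,259),6:(309,364),8:(309,367)}[t]])
s=pickle.load(open("pics/wrist5.pkl","rb"))
im=s["pixels"][195:235,235:285,::-1].astype(float)*1.5
a=cv2.resize(im.clip(0,255).astype(np.uint8),None,fx=14,fy=14,interpolation=cv2.INTER_NEAREST)
cv2.imwrite("pics/w5d.png",a)
E
```

```text
tongue front [[-148.26879582   61.62543978]
 [-147.26267407  -64.73881354]]
5 [[-88.5, -32.4], [-69.1, -32.4]]
6 [[-89.6, -33.1], [-68.5, -33.1]]
8 [[-129.5, -33.4], [-107.7, -33.4]]
```

View pics/w5d.png

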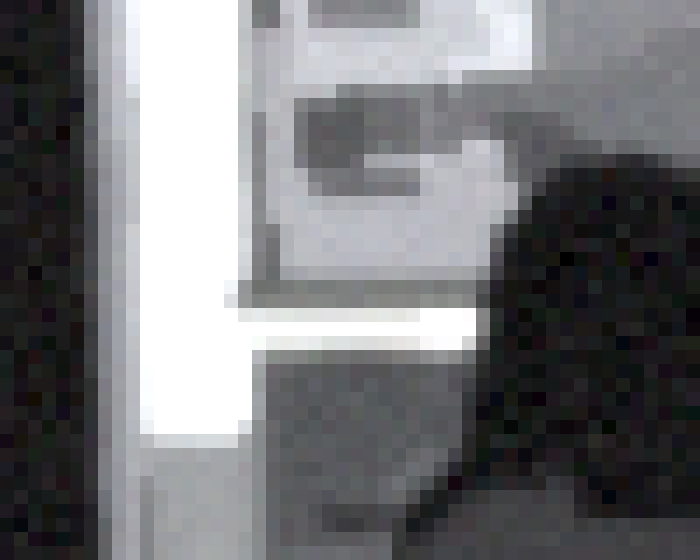

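send_rows --dp '[[-3, 0.8, 0], [-6, 1.3, 0], [-8.8, 1.6, 0], [-8.8, 1.6, 0], [-8.8, 1.6, 0]]' --rot '[[0, 0, 0], [0, 0, 0], [0, 0, 0], [0, 0, 0], [0, 0, 0]]'

```text
time: 12.98
tool_pos: [469.5, -300.5, 51.4]
tcp_rot: [179.8, -0.0, 84.6]
ft_force: [9.7, 1.6, -5.6]
finger_gap: 16.2
```

```bash
python3 - <<'E'
from h import *
s=shot("wrist",9)
im=s["pixels"][200:390,200:360,::-1].astype(float)*1.6
cv2.imwrite("pics/w9c.png",cv2.resize(im.clip(0,255).astype(np.uint8),None,fx=4,fy=3.1,interpolation=cv2.INTER_CUBIC))
E
```

```text
wrist [ 469.5 -300.5   51.4] [[-129.   -33.3]] [ 9.7  1.6 -5.6]
```

View pics/w9c.png

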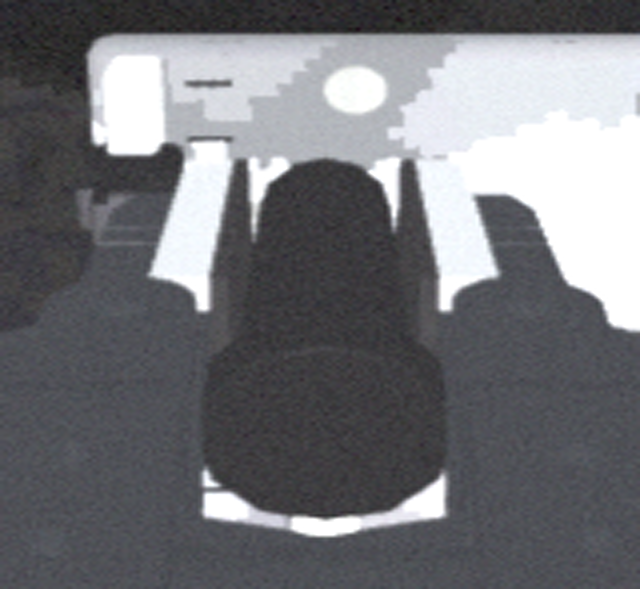

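```bash
python3 - <<'E'
from h import *
for t,v0,v1 in ((6,146,162),(7,140,156),(8,225,241),(9,240,256)):
    s=pickle.load(open(f"pics/wrist{t}.pkl","rb"));g=s["pixels"].mean(-1)
    c=g[v0:v1,228:237].mean(1);v=np.arange(v0,v1);h=(c.max()+c.min())/2
    i=np.where((c[:-1]>h)&(c[1:]<=h))[0][0];ve=v[i]+(c[i]-h)/(c[i]-c[i+1])
    print(t,"marker front edge",ve.round(2),loc(ray(s,[(232,ve)],33)).round(2),loc(ray(s,[(232,ve)],20)).round(2))
    k=g[355:380,281];print(k.astype(int).tolist())
E
```

```text
6 marker front edge 155.21 [[-133.48  -53.87]] [[-132.    -55.62]]
[37, 32, 35, 35, 34, 39, 36, 38, 62, 131, 178, 194, 192, 196, 195, 194, 186, 99, 54, 46, 45, 45, 45, 47, 43]
7 marker front edge 147.6 [[-133.33  -54.72]] [[-132.05  -56.49]]
[189, 188, 188, 191, 188, 188, 188, 187, 191, 190, 188, 190, 189, 190, 189, 187, 180, 93, 48, 44, 46, 44, 45, 42, 42]
8 marker front edge 232.91 [[-137.04  -55.12]] [[-132.42  -57.01]]
[36, 40, 38, 38, 39, 38, 39, 41, 41, 38, 37, 39, 85, 223, 255, 255, 255, 185, 71, 48, 54, 51, 52, 47, 50]
9 marker front edge 249.19 [[-137.91  -55.43]] [[-132.59  -57.35]]
[39, 37, 36, 35, 39, 35, 40, 44, 41, 39, 39, 38, 89, 229, 255, 255, 255, 187, 71, 57, 51, 50, 49, 50, 50]
```

send_rows --dp '[[0, 0, 0], [0, 0, 0], [0, 0, 0], [0, 0, 0], [0, 0, 0]]' --rot '[[0, 0, 0], [0, 0, 0], [0, 0, 0], [0, 0, 0], [0, 0, 0]]'

```text
time: 13.65
tool_pos: [469.6, -300.4, 51.4]
tcp_rot: [179.8, -0.0, 84.6]
ft_force: [10.8, 2.3, -6.0]
finger_gap: 16.3
```

```bash
python3 - <<'E'
from h import *
from bench import job,r
s=shot("side",10);im=s["pixels"][160:260,190:330,::-1]; cv2.imwrite("pics/s10c.png",cv2.resize(im,None,fx=5,fy=5,interpolation=cv2.INTER_CUBIC))
E
```

```text
side [ 469.6 -300.4   51.4] [[-128.9  -33.2]] [10.8  2.3 -6. ]
```

View pics/s10c.png

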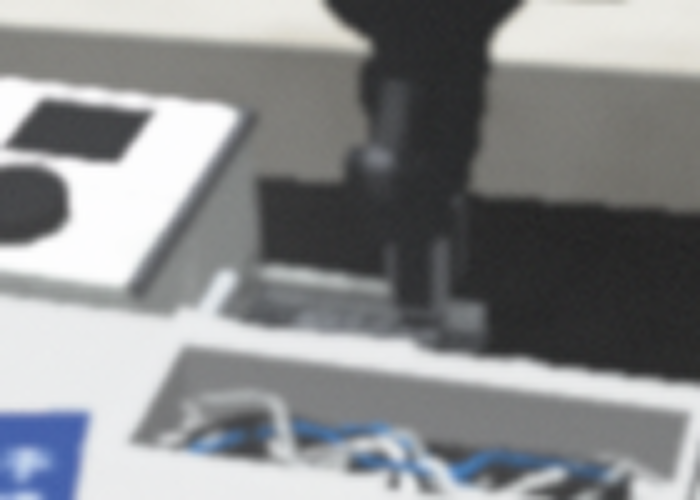

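The side view shows the gripper at crop (420,270) holding the knob out. The tab top at crop (215,290) is close to the housing, so the carriage is still in.

```bash
python3 - <<'E'
from bench import job
print(job.hand_in())
E
```

```text
the job is handed in; nothing more can be done
None
```

I pushed the carriage home and pulled the shutter knob out to the marker. The job was handed in at about 14 s with the gripper still holding the knob; `hand_in` gives no verdict.

- **Carriage:** I pushed it with the closed fingers. The force rose to about 5.5 N on the ridge, dropped to zero at the snap, then rose to 17 N at the end stop. Afterwards the wrist picture put the tab face about 44 mm further in than at the start. I did not see the vial inside the housing; I take it to be there because the carriage is home.
- **Grip:** My first pinch closed to 19 mm, which suggested it was catching the cap. I opened, lowered 7 mm and closed again on the post, at 16 mm.
- **Shutter:** I pulled it 47.4 mm by the arm's reading. At that point the spring force was 9.7 N, as expected for that travel.
- **Marker position:** My estimates of the travel needed disagreed a little: 46.3 mm from the top camera and 47.7–48.1 mm from the wrist camera. All are within about 1.2 mm of where the knob is held. The finger hides the index bar, so I could not see it directly beside the marker at the end.
- **Slip and bystanders:** In the last two wrist pictures the knob had not slipped in the fingers. The marker's front edge agreed to within about 0.6 mm before and after the pull. I never touched the pen or the spare vial, but did not measure them again at the end.

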